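# Break down the vial-capping press tool into its foam cradles

### The arm

A 6-joint arm with a two-finger parallel gripper is mounted at the origin on a cart in front of the work surface, level with it; the furniture and walls round the work are solid. World frame = base frame: x ahead of the robot, y to its left, z up, the work surface at z = 0. Lengths are in m, angles in rad, forces in N, time in s.
With the tool pointing down it reaches from about 0.25 to 0.725 m from the base axis. Payload 4 kg.
Tool frame: the origin (TCP) lies at the very end of the fingers, on their centre line; the grasp point (between the pads) lies bot.grasp_offset behind it (bot.grasp_offset is the distance from the TCP to the grasp point, in m); z points along the fingers, y is the direction in which the jaws open and shut (so a half turn about z gives the same grasp; the last joint's range is limited). The gripper opens to 85 mm and grips with 20 to 120 N. Pads are 22 mm wide; open, the fingers measure 114 mm over their backs; the gripper's body (76 mm by 85 mm) begins 54 mm behind the grasp point. The pads swing forward as they close: fully open they stand 13 mm farther back than shut.
Start: joints at [-1.284, 0.241, 0.005, 1.335, 0, 1.571], TCP at [0.141, -0.48, 0.231] pointing down, gripper open.
Joint ranges: [-2.72, 2.72], [-1.05, 1.87], [-1.09, 1.28], [-1.99, 2.15], [-1.42, 1.44], [-3.14, 3.14]. Speed limits (rad/s): [2.79, 2.79, 3.14, 3.14, 3.14, 3.14].

### API

Orientations are given as a unit quaternion [x, y, z, w].
In Python, from workcell import bot gives the robot as it stands. The module is installed in compiled form; this text tells all that it offers.
- The arm moves only by the shell command python3 -m jog 'ROWS' [OPENING]. ROWS is JSON, a list that holds one entry, the list of rows, each a list of 6 numbers: the shift along the tool's x, y, z in m, then the turn, a rotation vector about the tool's x, y, z in degrees. In form: [[[dx, dy, dz, wx, wy, wz], ...]]. A call has 1 to 12 rows; each row shifts and turns the pose as measured when the row begins, along the tool's axes as they then stand; what a row does not reach is not made up. A row lasts 1/8 s, in which the tool goes at most 62.5 mm and 10.7 degrees, less where a joint would pass 70% of its speed; a pose out of reach is approached as far as the arm can. A call is refused whole if a number of a shift passes 0.0625 or a number of a turn 10.7, either way. A call with a gripper value outside its range is refused whole. OPENING is the finger opening in m, from 0 to 0.0854, set as the call begins (- or left out, the last holds). The fingers move at their own pace and stop on an object; the grip force is fixed at half the most. Time passes only in rows, so rows that do not move let the fingers close. It gives the time, the measured TCP pose, the force and the opening at its end, in the units of the state.
- bot.get_obs(): the state, without advancing time (a new reading comes with each control period).
- bot.camera(name): name is "scene" or "top" or "wrist"; returns a dict with "pixels" (480x640x3 uint8, red, green, blue), "fx", "fy", "cx", "cy" (pixels), "rvec" (rotation vector, rad) and "tvec" (3), from world to camera coordinates, as OpenCV has them. Camera axes: x right, y down, z forward; pixel columns grow to the right and rows downward; lengths in m; the calibration is good to about 2 mm. A picture is of the moment at which its call begins. There is no depth.
- bot.job_done(): hands the job in, once; it reports no verdict.
The state is a dict: "clock": time; "joint_pos": joint angles; "joint_vel": joint speeds; "tau": joint torques, N m; "eef_pos": TCP position; "tool_rot": TCP orientation; "ft_force": force on the tool from outside, world axes, zero at the start; "ft_torque": the same for the moment, N m; "grip_width": finger opening in m.
Only numpy, scipy, OpenCV 4.12 (cv2) and the standard library are available. Lean on these libraries where they do the work, as an engineer would, in place of code of your own. Each camera call takes 0.05 s, during which the arm holds its last target. There are 200 camera calls.

### The job

The hand press's vial-capping tool is finished for the day and has to be put away. Take it apart from the top down - steel ram adaptor, dark pusher plate, brass guide plate, aluminium nest block - and put the pieces away in that order, each laid right way up, without being dropped, in the foam cradle cut to its own outline. Leave the standing vial and the steel weight where they are.

Things in the scene. Friction and masses are not known exactly. Their poses are not given: they have to be found in the camera images.
- ram_adaptor: Bright steel ram adaptor, top piece of the tool: round flange 30 mm in diameter, 8 mm high, with an upright round stem 20 mm in diameter on it; 38 mm high in all, about 0.1 kg. Origin at the centre of its underside (at the start 62 mm above the bench), z up along the stem. It stands loose on the middle of the pusher plate.
- pusher_plate: Dark steel pusher plate, second piece: 68 (its x) x 44 (its y) x 14 mm thick, about 0.3 kg. Origin at the centre of its underside (at the start 48 mm above the bench). Like the plates below it, it has two 12 mm holes at x = +-22 mm and is threaded on two upright 8 mm guide pillars that reach 66 mm above the bench: lift it straight up until its underside is above them.
- guide_plate: Brass guide plate, third piece: 96 (its x) x 52 (its y) x 14 mm thick, two 12 mm pillar holes at x = +-22 mm and a 13 mm hole in the middle, about 0.45 kg. Origin at the centre of its underside (at the start 34 mm above the bench). It lies on the nest block, threaded on the same two pillars.
- nest_block: Aluminium nest block, lowest loose piece: 120 (its x) x 60 (its y) x 22 mm thick, two 12 mm pillar holes at x = +-22 mm and a 17 mm hole in the middle, about 0.4 kg. Origin at the centre of its underside (at the start 12 mm above the bench). It lies on the tool's grey shoe (124 x 76 x 12 mm), which carries the pillars, is fixed to the bench and stays.
- adaptor_cradle: Place of the ram adaptor: square block of tool foam 74 x 74 mm, dark, with a blue floor showing in a round cut-out 46 mm in diameter. Origin at the centre of its underside on the bench; the blue floor is 6 mm and the dark rim 16 mm above the bench. Does not move.
- pusher_cradle: Place of the pusher plate: the smallest of the three rectangular foam cradles, dark walls on a blue floor, cut-out 84 mm (its x) by 60 mm (its y), outside 106 x 82 mm. Both long walls have a finger notch 46 mm wide in the middle, open down to the floor. Origin at the centre of its underside; floor 6 mm, wall tops 16 mm above the bench. Does not move.
- guide_cradle: Place of the guide plate: the middle-sized rectangular foam cradle, cut-out 112 mm (its x) by 68 mm (its y), outside 134 x 90 mm; finger notches 48 mm wide in both long walls, heights and origin as for the pusher cradle. Does not move.
- nest_cradle: Place of the nest block: the largest rectangular foam cradle, cut-out 136 mm (its x) by 76 mm (its y), outside 158 x 98 mm; finger notches 48 mm wide in both long walls, heights and origin as for the pusher cradle. Does not move.
- spare_vial: Bystander: a loose glass vial with purple cap, 16 mm in diameter, 44 mm high, standing upright. Origin at the centre of its underside. Not to be disturbed.
- weight: Bystander: a loose square pale steel weight with a knob on top, 40 x 40 x 49 mm. Origin at the centre of its underside. Not to be disturbed.

How it is judged:
On the way, in this order (a step that is already met when the one before it is completed fails the run):
1. the ram adaptor stands in its round cradle (horizontal distance between ram_adaptor and adaptor_cradle below 0.013 m and z of ram_adaptor in the frame of adaptor_cradle between 0.003 and 0.009 m and angle between ram_adaptor's own z axis and vertical below 0.08 rad), for 0.2 s.
2. the pusher plate lies in its cradle (horizontal distance between pusher_plate and pusher_cradle below 0.013 m and z of pusher_plate in the frame of pusher_cradle between 0.003 and 0.009 m and angle between pusher_plate's own z axis and vertical below 0.08 rad and angle between the x axis of pusher_plate and the x axis of pusher_cradle, either way round below 0.2 rad), for 0.2 s.
3. the guide plate lies in its cradle (horizontal distance between guide_plate and guide_cradle below 0.013 m and z of guide_plate in the frame of guide_cradle between 0.003 and 0.009 m and angle between guide_plate's own z axis and vertical below 0.08 rad and angle between the x axis of guide_plate and the x axis of guide_cradle, either way round below 0.2 rad), for 0.2 s.
4. the nest block lies in its cradle (horizontal distance between nest_block and nest_cradle below 0.013 m and z of nest_block in the frame of nest_cradle between 0.003 and 0.009 m and angle between nest_block's own z axis and vertical below 0.08 rad and angle between the x axis of nest_block and the x axis of nest_cradle, either way round below 0.2 rad), for 0.2 s.
At the end, for the whole second after the job is handed in: Each of the four pieces lies at rest, right way up (within 0.08 rad), down on the blue floor of its own cradle (underside 3 to 9 mm above the bench), its centre within 13 mm of the cradle's centre, and the three plates with their long sides along the cradle's within 0.2 rad (all of step 1 and all of step 2 and all of step 3 and all of step 4 and linear speed of each of ram_adaptor, pusher_plate, guide_plate, nest_block below 0.02 m/s and angular speed of each of ram_adaptor, pusher_plate, guide_plate, nest_block below 0.2 rad/s); the robot touches nothing.
It fails at once if the standing vial is moved more than 25 mm or tipped (distance of spare_vial from where it was at the start of the episode above 0.025 m or angle between spare_vial's own z axis and vertical above 0.35 rad).
It fails at once if the steel weight is moved more than 25 mm or tipped (distance of weight from where it was at the start of the episode above 0.025 m or angle between weight's own z axis and vertical above 0.35 rad).
It fails at once if a piece is dropped into its cradle (reaches it at more than 0.5 m/s) ((horizontal distance between ram_adaptor and adaptor_cradle below 0.03 m and z of ram_adaptor in the frame of adaptor_cradle below 0.026 m and linear speed of ram_adaptor above 0.5 m/s) or (horizontal distance between pusher_plate and pusher_cradle below 0.03 m and z of pusher_plate in the frame of pusher_cradle below 0.026 m and linear speed of pusher_plate above 0.5 m/s) or (horizontal distance between guide_plate and guide_cradle below 0.03 m and z of guide_plate in the frame of guide_cradle below 0.026 m and linear speed of guide_plate above 0.5 m/s) or (horizontal distance between nest_block and nest_cradle below 0.03 m and z of nest_block in the frame of nest_cradle below 0.026 m and linear speed of nest_block above 0.5 m/s)).
It also fails if it takes over 109 s, if anything falls off the work surface, if the arm or the gripper's body presses on something with over 40 N, if the wrist force passes 120 N, or if a joint passes its speed limit or range.

## Working session

There is one attempt and no reset: what is moved stays moved. The work goes in short steps, Python scripts to look and compute and a shell command to move; the robot and the scene stay as the last step left them, time stands still between calls to the robot, and variables do not carry over. Pictures are saved under pics/ and viewed, on a budget of 14 in all, crops included, one or two more only if the job needs it, and the job is handed in when it is done.

```bash
mkdir -p pics; python3 - <<'E'
from workcell import bot
import cv2
o=bot.get_obs(); print({k:o[k] for k in('clock','eef_pos','tool_rot','grip_width')}, bot.grasp_offset)
for n in('scene','top'):
    c=bot.camera(n); cv2.imwrite(f'pics/{n}0.png',c['pixels'][:,:,::-1]); print(n,c['fx'],c['cx'],c['cy'],c['rvec'],c['tvec'])
E
```

```text
{'clock': 0.0, 'eef_pos': array([ 0.14126153, -0.47897113,  0.23040396]), 'tool_rot': array([ 9.89734508e-01,  1.42914216e-01, -1.43372663e-04, -1.05346732e-03]), 'grip_width': 0.08543942871865239} 0.0187
scene 453.4817940225319 317.6802566724547 237.57066208126673 [ 1.17744098 -1.97954394  1.23623276] [0.35034776 0.26098238 0.7083059 ]
top 507.0904045939845 315.63527139011876 241.49453826857643 [ 2.15188099 -2.12251952  0.19165244] [0.08803012 0.53995963 1.0726654 ]
```

View pics/top0.png

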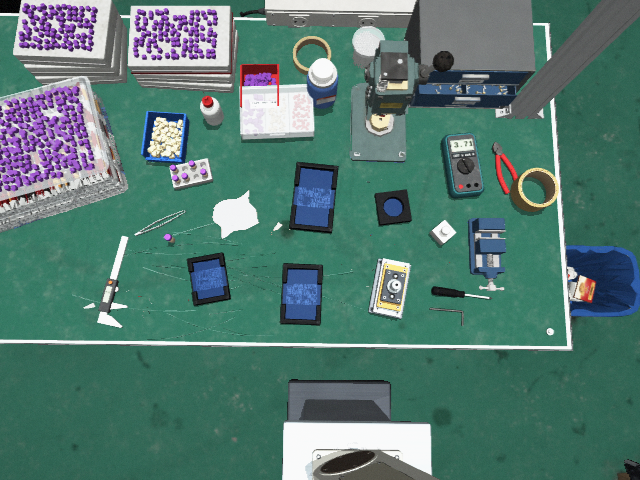

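View pics/scene0.png

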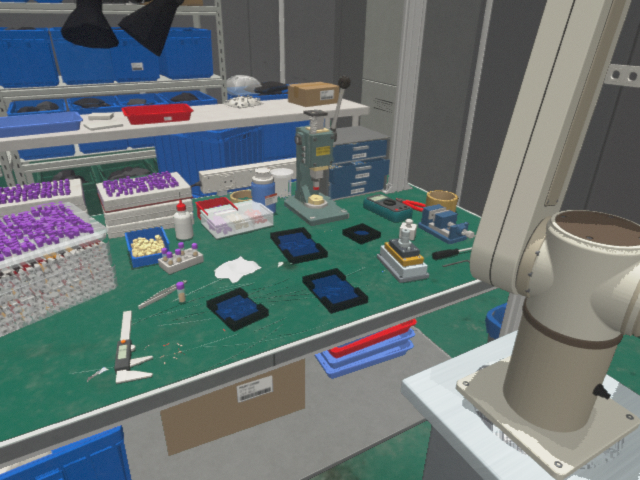

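```bash
cat > h.py <<'E'
import numpy as np,cv2
from workcell import bot
from scipy.spatial.transform import Rotation as R
def plane(c,uv,z):
    M=R.from_rotvec(c['rvec']).as_matrix(); o=-M.T@np.array(c['tvec'])
    uv=np.atleast_2d(uv); d=np.c_[(uv[:,0]-c['cx'])/c['fx'],(uv[:,1]-c['cy'])/c['fy'],np.ones(len(uv))]@M
    return (o+d*((z-o[2])/d[:,2])[:,None])[:,:2]
def rect(P):
    (cx,cy),(w,h),a=cv2.minAreaRect((np.asarray(P)*1000).astype(np.float32))
    if w<h: w,h,a=h,w,a+90
    return np.round([cx,cy,w,h,(a+90)%180-90],1)  # long-axis angle, deg, mm
def big(m):
    cs,_=cv2.findContours(m.astype(np.uint8),cv2.RETR_EXTERNAL,cv2.CHAIN_APPROX_NONE)
    return max(cs,key=cv2.contourArea)[:,0].astype(float)
E
python3 - <<'E'
from h import *
c=bot.camera('top'); im=c['pixels'].astype(int); r,g,b=im[...,0],im[...,1],im[...,2]
dark=(im.max(2)<60)&(abs(r-b)<22)&(g-r<15); blue=(b>g+15)&(b>r+30)
for n,(u,v) in dict(adaptor=(393,208),pusher=(209,279),guide=(302,295),nest=(314,198)).items():
    w=np.zeros(r.shape,bool); k=45; w[v-k:v+k,u-k:u+k]=1
    print(n,'outer',rect(plane(c,big((dark|blue)&w),.016)),'floor',rect(plane(c,big(blue&w),.006)))
w=np.zeros(r.shape,bool); w[250:325,362:418]=1
brass=(r>b+35)&w
print('brass',rect(plane(c,big(brass),.048)))
green=(g>r+25)
notg=(~green)&w
print('shoe/all',rect(plane(c,big(notg),.02)))
crop=cv2.resize(c['pixels'][240:335,350:430,::-1],None,fx=6,fy=6,interpolation=cv2.INTER_CUBIC)
cv2.imwrite('pics/crop1.png',crop)
for n,(u,v),z in[('weight',(443,232),.04),('vial',(169,240),.04)]: print(n,plane(c,(u,v),z))
E
```

```text
adaptor outer [626.5 -80.4  75.3  74.7   8.2] floor [629.3 -82.2  43.7  42.4  71.6]
pusher outer [456.6 333.2 105.7  82.   11.4] floor [457.2 335.1  83.1  77.   11.3]
guide outer [426.  125.4 133.3  88.4  -1.7] floor [426.  126.3 111.8  85.1   0.7]
nest outer [648.1 101.3 159.8  97.3  -5.2] floor [650.6 100.8 134.7  93.   -5. ]
brass [441.4 -71.2  96.7  52.9 -10.8]
shoe/all [441.6 -69.7 125.3  75.7 -10.8]
weight [[ 0.56524079 -0.18816925]]
vial [[0.5382185  0.41944587]]
```

View pics/crop1.png

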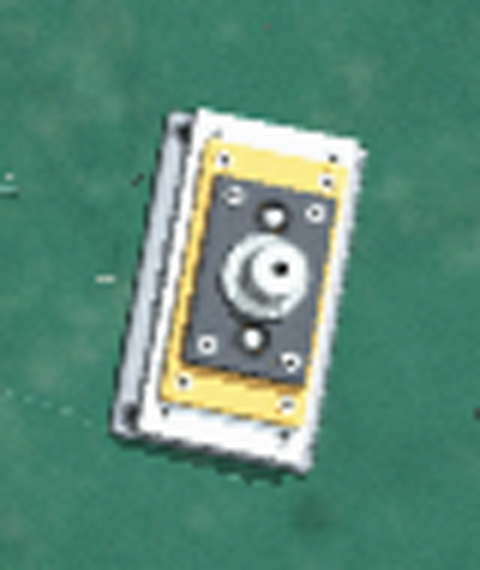

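```bash
cat > go.py <<'E'
# python3 go.py x y z heading_deg : turn (about tool z) first, then shift in turned tool axes
import sys; from h import *
x,y,z,h=map(float,sys.argv[1:5]); o=bot.get_obs(); q=R.from_quat(o['tool_rot']); X=q.as_matrix()
cur=np.degrees(np.arctan2(X[1,0],X[0,0])); t=(h-cur+180)%360-180
tilt=np.degrees(np.arccos(-X[2,2]))
T=R.from_euler('z',h,degrees=True).as_matrix()@np.diag([1,-1,-1])
print('pos',np.round(o['eef_pos'],4),'head',round(cur,2),'tilt',round(tilt,2),'w',round(o['grip_width'],4),'t',round(o['clock'],2),'F',np.round(o['ft_force'],1),'j',np.round(o['joint_pos'],2))
print('turn wz',round(-t,1),'shift mm',np.round(T.T@(np.array([x,y,z])-o['eef_pos'])*1000,1),'rotvec fix',np.round((q.inv()*R.from_matrix(T)).as_rotvec(degrees=True),2))
E
python3 go.py .4414 -.0712 .18 -10.8
```

```text
pos [ 0.1413 -0.4791  0.2306] head 16.43 tilt 0.09 w 0.0856 t 0.15 F [ 0.7 -0.1  0.1] j [-1.28  0.24  0.    1.34 -0.    1.57]
turn wz 27.2 shift mm [ 218.4 -456.9   50.6] rotvec fix [-9.000e-02  2.000e-02  2.723e+01]
```

```bash
python3 -m jog '[[[0,0,0,0,0,9.1],[0,0,0,0,0,9.1],[0,0,0,0,0,9],[0.022,-0.046,0.005,0,0,0],[0.022,-0.046,0.005,0,0,0],[0.022,-0.046,0.005,0,0,0],[0.022,-0.046,0.005,0,0,0],[0.022,-0.046,0.005,0,0,0],[0.022,-0.046,0.005,0,0,0],[0.022,-0.046,0.005,0,0,0],[0.022,-0.046,0.005,0,0,0],[0.022,-0.046,0.005,0,0,0]]]' ; python3 go.py .4414 -.0712 .18 -10.8
```

```text
clock: 1.65
eef_pos: [0.4257, -0.1053, 0.1826]
tool_rot: [0.994, -0.106, -0.0, -0.002]
ft_force: [1.4, -0.3, -0.1]
grip_width: 0.0854
pos [ 0.4257 -0.1053  0.1826] head -12.23 tilt 0.22 w 0.0854 t 1.65 F [ 1.4 -0.3 -0.1] j [-0.24  0.15 -0.24  1.18  0.    3.11]
turn wz -1.4 shift mm [  9.  -36.4   2.6] rotvec fix [-0.21  0.07 -1.43]
```

```bash
python3 -m jog '[[[0.009,-0.036,0,0,0,0],[0,0,0,0,0,-10.7],[0,0,0,0,0,-10.7],[0,0,0,0,0,-10.7],[0,0,0,0,0,-10.7],[0,0,0,0,0,-10.7],[0,0,0,0,0,-10.7],[0,0,0,0,0,-10.7],[0,0,0,0,0,-10.7],[0,0,0,0,0,-10.7],[0,0,0,0,0,-10.7],[0,0,0,0,0,-10.7]]]' ; python3 -m jog '[[[0,0,0,0,0,-10.7],[0,0,0,0,0,-10.7],[0,0,0,0,0,-10.7],[0,0,0,0,0,-10.7],[0,0,0,0,0,-10.7],[0,0,0,0,0,0]]]'; python3 go.py .4414 -.0712 .13 169.2
python3 -c "
from h import *
c=bot.camera('wrist'); cv2.imwrite('pics/w1.png',c['pixels'][:,:,::-1])"
```

```text
clock: 3.15
eef_pos: [0.4387, -0.0785, 0.1782]
tool_rot: [0.593, 0.805, 0.004, -0.008]
ft_force: [0.4, -0.7, 0.5]
grip_width: 0.0858
clock: 3.9
eef_pos: [0.437, -0.0781, 0.1765]
tool_rot: [0.167, 0.986, 0.007, -0.008]
ft_force: [0.4, -0.2, -0.2]
grip_width: 0.0856
pos [ 0.437  -0.0781  0.1765] head 160.82 tilt 1.21 w 0.0856 t 3.9 F [ 0.4 -0.2 -0.2] j [-0.19  0.18 -0.22  1.19  0.01  0.15]
turn wz -8.4 shift mm [-3.   7.7 46.5] rotvec fix [ 0.76 -0.95 -8.39]
```

View pics/w1.png

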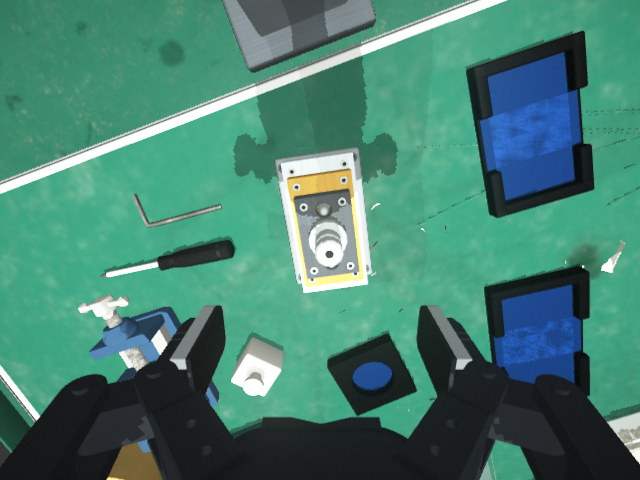

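```bash
python3 -m jog '[[[-0.003,0.0075,0,0.8,-0.9,-8.4],[0,0,0,0,0,0]]]'; python3 go.py .4414 -.0712 .077 169.2
python3 - <<'E'
from h import *
c=bot.camera('top'); print('top stem',plane(c,(395.8,286.0),.1))
c=bot.camera('wrist'); cv2.imwrite('pics/w2.png',c['pixels'][150:390,200:440,::-1].repeat(2,0).repeat(2,1))
im=c['pixels'].astype(int); r,g,b=im[...,0],im[...,1],im[...,2]
m=(r>b+50)&(g>b+25)&(r>90); m[:100]=0; m[330:]=0; m[:,:230]=0; m[:,420:]=0
k=cv2.morphologyEx(m.astype(np.uint8),cv2.MORPH_CLOSE,np.ones((5,5)))
print('brass',rect(plane(c,big(k),.048)))
E
```

```text
clock: 4.2
eef_pos: [0.4421, -0.0721, 0.1762]
tool_rot: [0.096, 0.995, -0.0, -0.001]
ft_force: [-0.8, -0.3, -0.5]
grip_width: 0.0856
pos [ 0.4421 -0.0721  0.1762] head 169.0 tilt 0.1 w 0.0856 t 4.2 F [-0.8 -0.3 -0.5] j [-0.16  0.17 -0.23  1.17 -0.    0.03]
turn wz -0.2 shift mm [ 0.8  0.7 99.2] rotvec fix [-0.06 -0.08 -0.2 ]
top stem [[ 0.43841554 -0.07106664]]
brass [440.3 -71.6  96.6  51.5 -11. ]
```

View pics/w2.png

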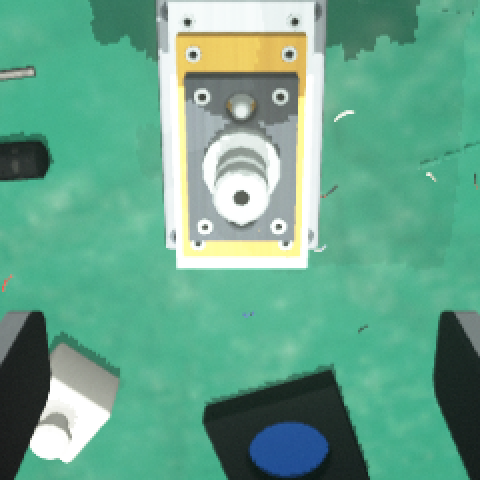

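```bash
python3 -m jog '[[[0.001,0.001,0.034,0,0,0],[0,0,0.034,0,0,0],[0,0,0.034,0,0,0],[0,0,0,0,0,0]]]' >/dev/null; python3 go.py .4405 -.0714 .074 169.2; python3 -m jog '[[[0,0,0,0,0,0],[0,0,0,0,0,0],[0,0,0,0,0,0],[0,0,0,0,0,0],[0,0,0,0,0,0],[0,0,0,0,0,0],[0,0,0,0,0,0],[0,0,0,0,0,0]]]' 0.01;  python3 go.py .4405 -.0714 .074 169.2
```

```text
pos [ 0.4419 -0.0726  0.0729] head 168.29 tilt 0.08 w 0.085 t 4.8 F [-1.  -1.2 -0.3] j [-0.16  0.28 -0.39  0.9  -0.    0.04]
turn wz -0.9 shift mm [ 1.6  0.9 -1.1] rotvec fix [-0.06  0.05 -0.91]
clock: 5.8
eef_pos: [0.4451, -0.0733, 0.0773]
tool_rot: [0.103, 0.995, -0.001, 0.004]
ft_force: [-0.3, 1.0, -0.4]
grip_width: 0.0183
pos [ 0.4451 -0.0733  0.0773] head 168.14 tilt 0.47 w 0.0183 t 5.8 F [-0.3  1.  -0.4] j [-0.16  0.27 -0.39  0.9  -0.    0.04]
turn wz -1.1 shift mm [4.9 1.  3.3] rotvec fix [-0.04  0.47 -1.06]
```

```bash
python3 -m jog '[[[0,0,-0.03,0,0,0],[0,0,-0.03,0,0,0],[0,0,0,0,0,0]]]'; python3 go.py .628 -.0813 .12 169.2
python3 -c "
from h import *
c=bot.camera('scene'); i=c['pixels'][190:310,330:490,::-1]; cv2.imwrite('pics/s1.png',i.repeat(4,0).repeat(4,1))"
```

```text
clock: 6.18
eef_pos: [0.4438, -0.0731, 0.1377]
tool_rot: [0.103, 0.995, -0.001, 0.003]
ft_force: [0.6, 0.8, -2.0]
grip_width: 0.0178
pos [ 0.4438 -0.0731  0.1377] head 168.14 tilt 0.32 w 0.0178 t 6.17 F [ 0.6  0.8 -2. ] j [-0.16  0.21 -0.3   1.06 -0.    0.04]
turn wz -1.1 shift mm [-182.5   26.4   17.7] rotvec fix [-0.05  0.31 -1.06]
```

View pics/s1.png

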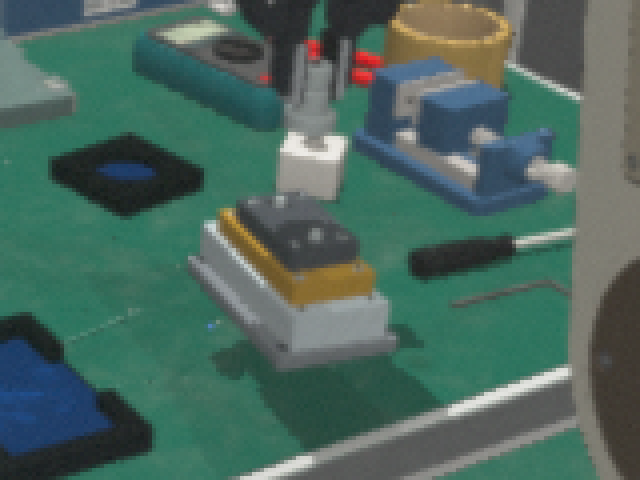

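```bash
python3 -m jog '[[[-0.046,0.0065,0.003,0,0.3,-1],[-0.046,0.0065,0.003,0,0,0],[-0.046,0.0065,0.003,0,0,0],[-0.046,0.0065,0.003,0,0,0],[0,0,0,0,0,0]]]'; python3 go.py .6315 -.0813 .06 169.2
python3 -c "
from h import *
c=bot.camera('wrist'); i=c['pixels'][100:400,120:520,::-1]; cv2.imwrite('pics/w3.png',i.repeat(2,0).repeat(2,1))"
```

```text
clock: 6.85
eef_pos: [0.6267, -0.0822, 0.1118]
tool_rot: [0.095, 0.995, -0.0, -0.009]
ft_force: [0.1, -0.6, -1.4]
grip_width: 0.018
pos [ 0.6267 -0.0822  0.1118] head 169.15 tilt 1.08 w 0.018 t 6.85 F [ 0.1 -0.6 -1.4] j [-0.13  0.58  0.21  1.22 -0.    0.06]
turn wz -0.1 shift mm [-4.6  1.8 51.8] rotvec fix [-0.11 -1.07 -0.05]
```

View pics/w3.png

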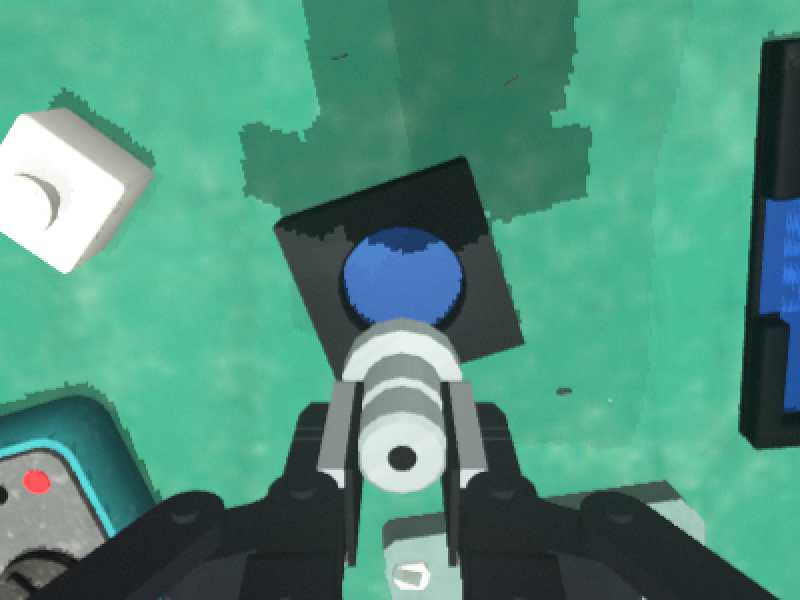

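```bash
python3 -m jog '[[[-0.003,0.0015,0.025,0,-1,0],[0,0,0,0,0,0]]]'; python3 go.py .6315 -.0813 .022 169.2
python3 - <<'E'
from h import *
c=bot.camera('wrist'); cv2.imwrite('pics/w4.png',c['pixels'][100:400,120:520,::-1].repeat(2,0).repeat(2,1))
z=bot.get_obs()['eef_pos'][2]
im=c['pixels'].astype(int)
m=(im[...,2]>im[...,0]+30)&(im[...,2]>im[...,1]+15); m[:,:250]=0; m[:,400:]=0
q=big(m); print('floor',q.min(0),q.max(0),rect(plane(c,q,.006)))
print('bore', plane(c,(321,329),z+.0227))
E
```

```text
clock: 7.15
eef_pos: [0.6239, -0.0809, 0.0847]
tool_rot: [0.095, 0.995, -0.001, -0.004]
ft_force: [-0.5, 0.4, -0.2]
grip_width: 0.0183
pos [ 0.6239 -0.0809  0.0847] head 169.13 tilt 0.51 w 0.0183 t 7.15 F [-0.5  0.4 -0.2] j [-0.13  0.59  0.15  1.14 -0.    0.06]
turn wz -0.1 shift mm [-7.5  1.  62.7] rotvec fix [-0.15 -0.49 -0.07]
floor [287. 227.] [353. 273.] [624.3 -80.8  45.7  33.5  81.6]
bore [[ 0.61909453 -0.07902649]]
```

View pics/w4.png

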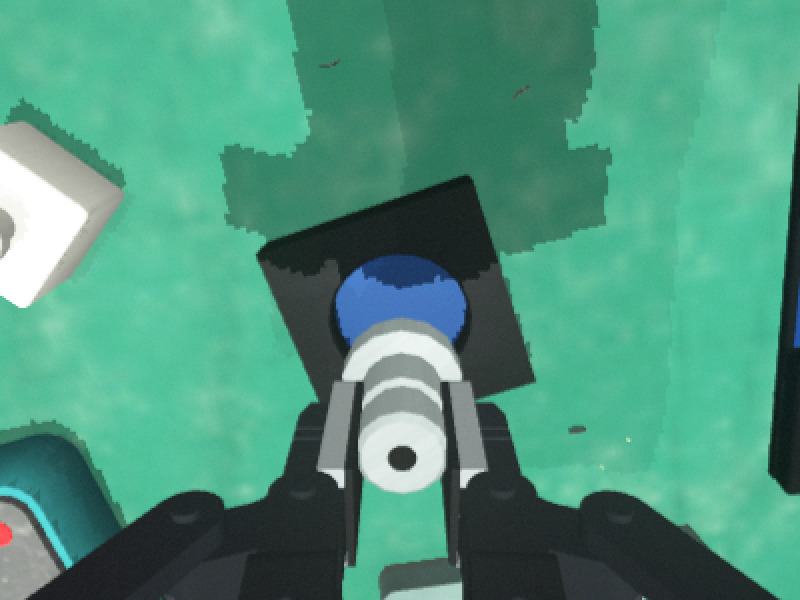

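```bash
python3 -m jog '[[[-0.009,0.001,0.01,0,-0.5,0],[0,0,0.012,0,0,0],[0,0,0.012,0,0,0],[0,0,0,0,0,0]]]'; python3 go.py .633 -.0815 .022 169.2
```

```text
clock: 7.7
eef_pos: [0.6355, -0.0824, 0.0533]
tool_rot: [0.095, 0.995, -0.001, 0.004]
ft_force: [0.6, 0.3, -0.6]
grip_width: 0.0178
pos [ 0.6355 -0.0824  0.0533] head 169.1 tilt 0.47 w 0.0178 t 7.7 F [ 0.6  0.3 -0.6] j [-0.13  0.63  0.13  1.06 -0.    0.06]
turn wz -0.1 shift mm [ 2.7  0.4 31.3] rotvec fix [-0.13  0.45 -0.1 ]
```

```bash
python3 -m jog '[[[0.0015,0,0.011,0,0.4,0],[0.001,0,0.011,0,0,0],[0,0,0.006,0,0,0],[0,0,0,0,0,0]]]'; python3 go.py .633 -.0815 .022 169.2
```

```text
clock: 8.2
eef_pos: [0.6329, -0.082, 0.0231]
tool_rot: [0.095, 0.995, -0.001, -0.0]
ft_force: [0.4, -0.2, -1.4]
grip_width: 0.0182
pos [ 0.6329 -0.082   0.0231] head 169.1 tilt 0.13 w 0.0182 t 8.2 F [ 0.4 -0.2 -1.4] j [-0.13  0.66  0.1   1.01 -0.    0.06]
turn wz -0.1 shift mm [-0.   0.5  1.1] rotvec fix [-0.13 -0.   -0.1 ]
```

```bash
for i in 1 2; do python3 -m jog '[[[0,0,0.0015,0,0,0],[0,0,0,0,0,0]]]'|egrep 'eef|force'; done
```

```text
eef_pos: [0.6333, -0.082, 0.022]
ft_force: [0.2, -0.6, -1.7]
eef_pos: [0.634, -0.0821, 0.0214]
ft_force: [0.4, 0.1, -0.2]
```

```bash
for i in 1 2; do python3 -m jog '[[[-0.001,0,0.002,0,0,0],[0,0,0,0,0,0]]]'|egrep 'eef|force'; done
```

```text
eef_pos: [0.6346, -0.0822, 0.0216]
ft_force: [0.6, -0.8, -1.1]
eef_pos: [0.6355, -0.0824, 0.0213]
ft_force: [0.0, -0.5, -0.2]
```

```bash
for i in 1; do python3 -m jog '[[[0.002,0,0.004,0,0,0],[0,0,0,0,0,0]]]'|egrep 'eef|force'; done; python3 go.py .633 -.0815 .022 169.2
```

```text
eef_pos: [0.6363, -0.0825, 0.0218]
ft_force: [0.3, -1.3, -1.6]
pos [ 0.6363 -0.0825  0.0218] head 169.1 tilt 0.6 w 0.0182 t 9.45 F [ 0.3 -1.3 -1.6] j [-0.13  0.66  0.09  0.99 -0.    0.06]
turn wz -0.1 shift mm [ 3.5  0.4 -0.2] rotvec fix [-0.1   0.59 -0.1 ]
```

```bash
python3 -m jog '[[[0,0,0,0,0.6,0],[0,0,0,0,0,0],[0,0,0,0,0,0],[0,0,0,0,0,0]]]' 0.05; python3 -m jog '[[[0,0,-0.03,0,0,0],[0,0,-0.04,0,0,0],[0,0,-0.04,0,0,0],[0,0,0,0,0,0]]]' 0.085;  python3 go.py .4414 -.0712 .13 169.2
python3 - <<'E'
from h import *
c=bot.camera('wrist'); cv2.imwrite('pics/w5.png',c['pixels'][100:400,120:520,::-1].repeat(2,0).repeat(2,1))
E
```

```text
clock: 9.95
eef_pos: [0.636, -0.0824, 0.0199]
tool_rot: [0.095, 0.995, -0.001, -0.001]
ft_force: [-0.6, -0.1, 0.0]
grip_width: 0.0499
clock: 10.45
eef_pos: [0.6352, -0.0822, 0.1307]
tool_rot: [0.095, 0.995, -0.001, -0.004]
ft_force: [0.6, -0.7, -0.2]
grip_width: 0.0845
pos [ 0.6352 -0.0822  0.1307] head 169.1 tilt 0.42 w 0.0845 t 10.45 F [ 0.6 -0.7 -0.2] j [-0.13  0.58  0.25  1.25 -0.    0.06]
turn wz -0.1 shift mm [192.4 -25.5   0.7] rotvec fix [-0.12 -0.41 -0.1 ]
```

View pics/w5.png

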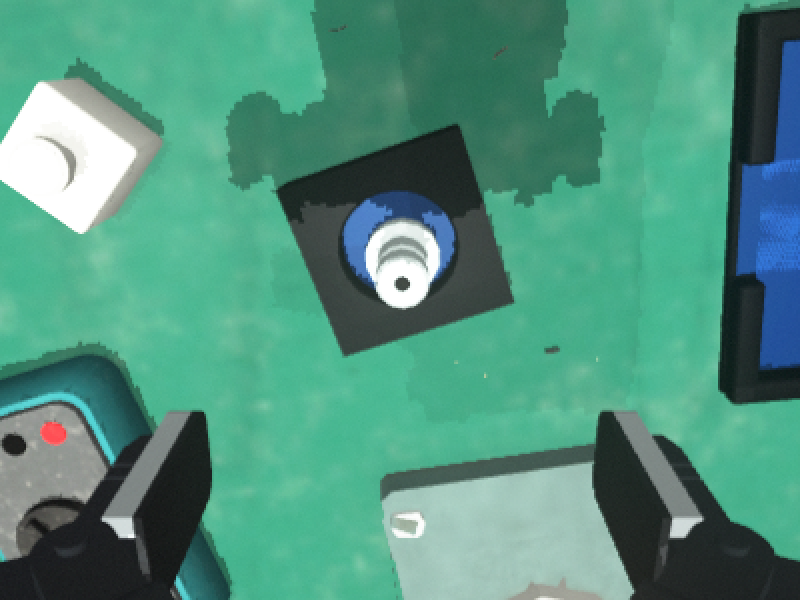

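```bash
python3 -m jog '[[[0.048,-0.0065,0,0,-0.4,0],[0.048,-0.0065,0,0,0,0],[0.048,-0.0065,0,0,0,0],[0.048,-0.006,0,0,0,0],[0,0,0,0,0,0]]]' >/dev/null; python3 go.py .4408 -.0714 .09 169.1
python3 - <<'E'
from h import *
c=bot.camera('wrist'); im=c['pixels'].astype(int); r,g,b=im[...,0],im[...,1],im[...,2]
cv2.imwrite('pics/w6.png',c['pixels'][:,:,::-1])
m=(im.max(2)<140)&(abs(r-b)<25)&(abs(r-g)<25); m[:100]=0; m[400:]=0; m[:,:260]=0; m[:,380:]=0
print(rect(plane(c,big(m),.062)))
m=(r>b+50)&(g>b+25)&(r>90); m[:100]=0; m[400:]=0; m[:,:230]=0; m[:,420:]=0
k=cv2.morphologyEx(m.astype(np.uint8),cv2.MORPH_CLOSE,np.ones((5,5)))
print('brass',rect(plane(c,big(k),.048)))
E
```

```text
pos [ 0.4275 -0.0691  0.1193] head 169.11 tilt 1.34 w 0.0852 t 11.12 F [ 1.5 -0.1  0.9] j [-0.16  0.21 -0.34  1.04 -0.    0.03]
turn wz 0.0 shift mm [-13.5   0.3  29.3] rotvec fix [-0.18 -1.33  0.01]
[415.5 -66.8  43.   22.4  79.1]
brass [439.7 -71.5  96.9  51.7 -10.8]
```

View pics/w6.png

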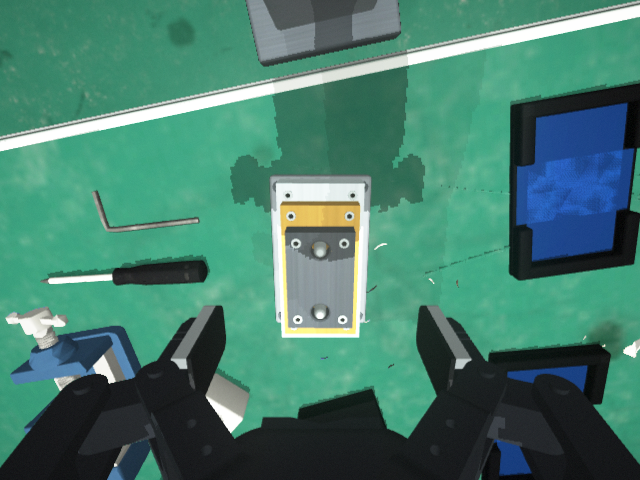

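```bash
python3 -m jog '[[[-0.0125,0,0.025,0,-1.3,0],[0,0,0.022,0,0,0],[0,0,0.022,0,0,0],[0,0,0,0,0,0]]]' >/dev/null; python3 go.py .4403 -.0714 .047 169.1
```

```text
pos [ 0.448  -0.0727  0.0478] head 169.14 tilt 0.49 w 0.0852 t 11.68 F [-0.  -0.3 -0. ] j [-0.16  0.32 -0.42  0.83 -0.    0.03]
turn wz 0.0 shift mm [ 7.8 -0.2  0.8] rotvec fix [-0.16  0.46  0.04]
```

```bash
python3 -m jog '[[[0.0075,0,0.001,0,0.4,0],[0.001,0,0.001,0,0,0]]]' >/dev/null; python3 go.py .4403 -.0714 .047 169.1;  python3 -m jog '[[[0.001,0,0.001,0,0,0],[0.0005,0,0.0005,0,0,0],[0.0005,0,0.0005,0,0,0],[0.0005,0,0.0005,0,0,0]]]' 0.03;python3 go.py .4403 -.0714 .047 169.1
```

```text
pos [ 0.441  -0.0712  0.0463] head 169.15 tilt 0.2 w 0.0849 t 11.93 F [ 0.2  0.6 -0.1] j [-0.16  0.31 -0.43  0.83 -0.    0.03]
turn wz 0.1 shift mm [ 0.6 -0.4 -0.7] rotvec fix [-0.16  0.12  0.05]
clock: 12.42
eef_pos: [0.4407, -0.0712, 0.0464]
tool_rot: [0.095, 0.996, -0.002, 0.004]
ft_force: [0.1, -1.0, 2.0]
grip_width: 0.0426
pos [ 0.4407 -0.0712  0.0464] head 169.14 tilt 0.49 w 0.0426 t 12.43 F [ 0.1 -1.   2. ] j [-0.16  0.31 -0.44  0.82 -0.    0.03]
turn wz 0.0 shift mm [ 0.3 -0.3 -0.6] rotvec fix [-0.15  0.47  0.04]
```

```bash
python3 -m jog '[[[0,0,0,0,0,0],[0,0,-0.008,0,0,0],[0,0,-0.012,0,0,0],[0,0,-0.015,0,0,0],[0,0,-0.03,0,0,0],[0,0,0,0,0,0]]]';python3 go.py .4568 .334 .11 191.3
python3 - <<'E'
from h import *
c=bot.camera('wrist'); cv2.imwrite('pics/w7.png',c['pixels'][:,:,::-1])
E
```

```text
clock: 13.18
eef_pos: [0.4385, -0.0705, 0.1134]
tool_rot: [0.095, 0.996, -0.001, 0.002]
ft_force: [0.9, 0.5, -3.0]
grip_width: 0.0422
pos [ 0.4385 -0.0705  0.1134] head 169.15 tilt 0.28 w 0.0422 t 13.18 F [ 0.9  0.5 -3. ] j [-0.16  0.22 -0.35  1.   -0.    0.03]
turn wz -22.1 shift mm [-97.2 393.    3.4] rotvec fix [ -0.19   0.2  -22.15]
```

View pics/w7.png

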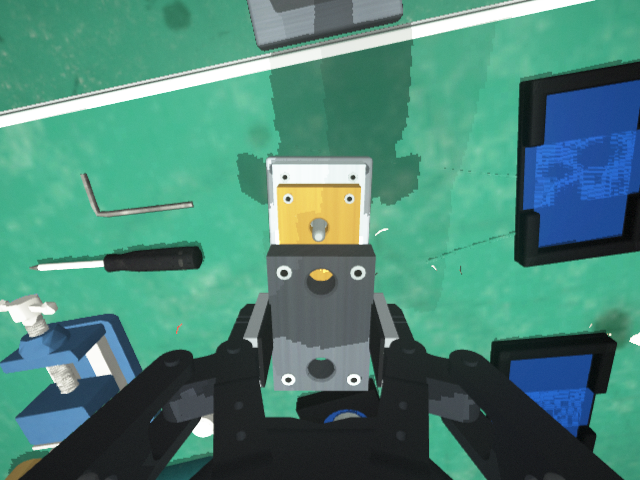

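```bash
python3 -m jog '[[[0,0,0,0,0,-7.4],[0,0,0,0,0,-7.4],[0,0,0,0,0,-7.3],[-0.012,0.049,0,0,0,0],[-0.012,0.049,0,0,0,0],[-0.012,0.049,0,0,0,0],[-0.012,0.049,0,0,0,0],[-0.012,0.049,0,0,0,0],[-0.012,0.049,0,0,0,0],[-0.012,0.049,0,0,0,0],[-0.012,0.049,0,0,0,0],[0,0,0,0,0,0]]]';python3 go.py .4568 .334 .06 191.3
```

```text
clock: 14.72
eef_pos: [0.4408, 0.3425, 0.0933]
tool_rot: [-0.102, 0.995, -0.004, -0.013]
ft_force: [-0.8, 0.0, -2.6]
grip_width: 0.0427
pos [0.4408 0.3425 0.0933] head -168.29 tilt 1.49 w 0.0427 t 14.72 F [-0.8  0.  -2.6] j [ 0.66  0.47 -0.04  1.09  0.01  0.45]
turn wz 0.4 shift mm [-14.  -11.5  33.3] rotvec fix [-0.27 -1.47  0.42]
```

```bash
python3 -m jog '[[[-0.011,-0.011,0.02,-0.2,-1.4,0.4],[-0.002,0,0.018,0,0,0],[0,0,0,0,0,0]]]'>/dev/null;python3 go.py .4568 .334 .03 191.3; python3 - <<'E'
from h import *
c=bot.camera('wrist'); im=c['pixels'].astype(int); r,g,b=im[...,0],im[...,1],im[...,2]
cv2.imwrite('pics/w8.png',c['pixels'][:,:,::-1])
E
```

```text
pos [0.4522 0.331  0.0497] head -168.63 tilt 0.6 w 0.0427 t 15.1 F [-0.5  0.9 -2.8] j [ 0.63  0.51 -0.1   0.97 -0.    0.43]
turn wz 0.1 shift mm [-5.1  2.  19.7] rotvec fix [-0.34 -0.49  0.07]
```

View pics/w8.png

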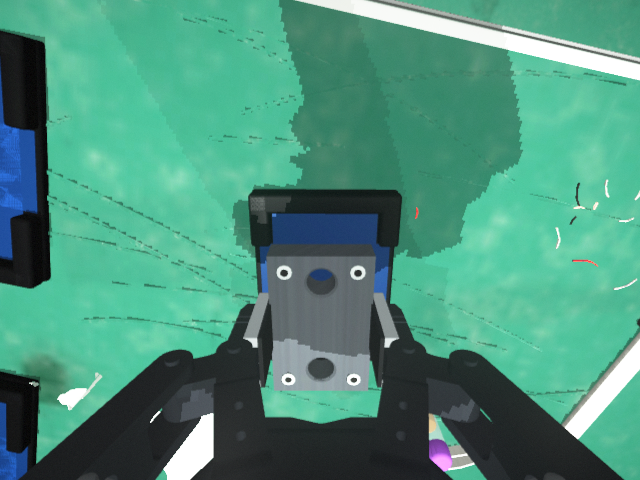

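```bash
python3 -m jog '[[[-0.0035,0.002,0.01,-0.3,-0.5,0],[-0.001,0,0.01,0,0,0],[0,0,0,0,0,0]]]'>/dev/null;python3 go.py .4568 .334 .0044 191.3; python3 -c "
from h import *
c=bot.camera('wrist'); print(plane(c,[(325,191),(250,191),(401,191)],.016))"
```

```text
pos [0.4575 0.334  0.0302] head -168.68 tilt 0.19 w 0.0421 t 15.53 F [-0.4 -0.5 -2.7] j [ 0.63  0.53 -0.12  0.92 -0.    0.43]
turn wz 0.0 shift mm [ 0.7  0.2 25.8] rotvec fix [0.04 0.19 0.02]
[[0.40497327 0.32621918]
 [0.41174552 0.29228741]
 [0.39810643 0.36062492]]
```

```bash
python3 -m jog '[[[0,0,0.009,0,0,0],[0.001,0,0.009,0,0,0],[0,0,0.003,0,0,0],[0,0,0,0,0,0]]]'>/dev/null;python3 go.py .4568 .334 .0044 191.3;python3 -m jog '[[[0,0,0.0025,0,0,0],[0,0,0,0,0,0]]]'>/dev/null;python3 go.py .4568 .334 .0044 191.3
```

```text
pos [0.457  0.3344 0.0087] head -168.66 tilt 0.28 w 0.0426 t 16.07 F [ 0.3  1.  -1.5] j [ 0.63  0.56 -0.15  0.86 -0.    0.43]
turn wz 0.0 shift mm [ 0.3 -0.4  4.3] rotvec fix [0.08 0.27 0.04]
pos [0.4572 0.3346 0.0063] head -168.66 tilt 0.32 w 0.0428 t 16.32 F [ 0.3 -1.  -2.4] j [ 0.63  0.56 -0.15  0.86 -0.    0.43]
turn wz 0.0 shift mm [ 0.5 -0.5  1.9] rotvec fix [0.09 0.3  0.04]
```

```bash
for i in 1 2 3; do python3 -m jog '[[[0,0,0.0015,0,0,0]]]'|egrep 'eef|force'; done
```

```text
eef_pos: [0.4575, 0.3348, 0.005]
ft_force: [0.1, 0.0, -1.9]
eef_pos: [0.4575, 0.3347, 0.0044]
ft_force: [-4.8, -2.6, 11.3]
eef_pos: [0.4575, 0.3348, 0.0044]
ft_force: [-4.1, -2.3, 11.6]
```

Contact at the expected height (z 0.0044, +11 N). Release and go back for the guide plate.

```bash
python3 -m jog '[[[0,0,0,0,0,0],[0,0,0,0,0,0],[0,0,0,0,0,0],[0,0,0,0,0,0],[0,0,-0.03,0,0,0],[0,0,-0.05,0,0,0],[0,0,-0.05,0,0,0],[0,0,0,0,0,0]]]' 0.085; python3 go.py .4403 -.0714 .13 169.1; python3 - <<'E'
from h import *
c=bot.camera('wrist'); im=c['pixels'].astype(int); r,g,b=im[...,0],im[...,1],im[...,2]
cv2.imwrite('pics/w9.png',c['pixels'][:,:,::-1])
E
```

```text
clock: 17.7
eef_pos: [0.4572, 0.3347, 0.1379]
tool_rot: [-0.099, 0.995, 0.001, 0.004]
ft_force: [-0.0, 0.6, -0.7]
grip_width: 0.085
pos [0.4572 0.3347 0.1379] head -168.67 tilt 0.44 w 0.085 t 17.7 F [-0.   0.6 -0.7] j [ 0.63  0.42  0.01  1.15 -0.    0.43]
turn wz 22.2 shift mm [ -60.2 -402.     7.9] rotvec fix [ 0.21  0.39 22.23]
```

View pics/w9.png

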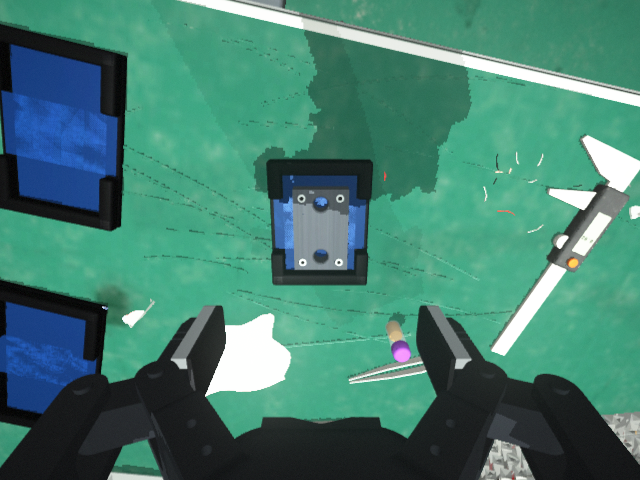

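```bash
python3 -m jog '[[[0,0,0,0,0,7.4],[0,0,0,0,0,7.4],[0,0,0,0,0,7.4],[-0.008,-0.05,0,0,0,0],[-0.008,-0.05,0,0,0,0],[-0.008,-0.05,0,0,0,0],[-0.008,-0.05,0,0,0,0],[-0.008,-0.05,0,0,0,0],[-0.008,-0.05,0,0,0,0],[-0.008,-0.05,0,0,0,0],[-0.008,-0.05,0,0,0,0],[0,0,0,0,0,0]]]'>/dev/null;python3 go.py .4403 -.0714 .09 169.1; python3 - <<'E'
from h import *
c=bot.camera('wrist'); im=c['pixels'].astype(int); r,g,b=im[...,0],im[...,1],im[...,2]
m=(r>b+50)&(g>b+25)&(r>90); m[:100]=0; m[400:]=0; m[:,:230]=0; m[:,420:]=0
k=cv2.morphologyEx(m.astype(np.uint8),cv2.MORPH_CLOSE,np.ones((5,5)))
print('brass',rect(plane(c,big(k),.048)))
E
```

```text
pos [ 0.4263 -0.0855  0.1186] head 168.52 tilt 1.63 w 0.0847 t 19.25 F [-0.8 -0.7 -0.7] j [-0.19  0.22 -0.33  1.04 -0.01  0.01]
turn wz -0.6 shift mm [-11.1  16.5  28.6] rotvec fix [-0.78 -1.43 -0.57]
brass [439.3 -71.6  96.9  51.7 -11. ]
```

```bash
python3 -m jog '[[[-0.006,0.0165,0.02,-0.7,-1.4,-0.6],[0,0,0.022,0,0,0],[0,0,0.014,0,0,0],[0,0,0,0,0,0]]]' >/dev/null; python3 go.py .4400 -.0715 .0325 169.1
```

```text
pos [ 0.4323 -0.0635  0.0575] head 169.63 tilt 0.44 w 0.0849 t 19.8 F [-0.1 -0.1  0. ] j [-0.15  0.29 -0.43  0.86  0.    0.03]
turn wz 0.5 shift mm [-9.1 -6.4 25. ] rotvec fix [ 0.09 -0.43  0.53]
```

```bash
python3 -m jog '[[[-0.008,-0.0055,0,0,-0.4,0.5],[0,0,0.012,0,0,0],[0,0,0.01,0,0,0],[0,0,0,0,0,0]]]' >/dev/null; python3 go.py .4400 -.0715 .0325 169.1
```

```text
pos [ 0.4405 -0.0695  0.0347] head 169.23 tilt 0.14 w 0.0847 t 20.3 F [ 0.  -0.7  0.5] j [-0.16  0.33 -0.44  0.8   0.    0.03]
turn wz 0.1 shift mm [ 0.1 -2.1  2.2] rotvec fix [0.12 0.07 0.13]
```

```bash
python3 -m jog '[[[0.001,-0.002,0.003,0,0,0]]]' >/dev/null; python3 -m jog '[[[0.0005,0,0.0005,0,0,0],[0.0005,0,0.0005,0,0,0],[0.0005,0,0.0005,0,0,0],[0.0005,0,0.0005,0,0,0],[0,0,0,0,0,0]]]' 0.038;python3 go.py .4400 -.0715 .0325 169.1
```

```text
clock: 21.05
eef_pos: [0.4384, -0.0718, 0.0311]
tool_rot: [0.094, 0.996, 0.0, 0.003]
ft_force: [0.6, 1.0, -2.3]
grip_width: 0.0501
pos [ 0.4384 -0.0718  0.0311] head 169.19 tilt 0.3 w 0.0501 t 21.05 F [ 0.6  1.  -2.3] j [-0.16  0.33 -0.46  0.78  0.    0.03]
turn wz 0.1 shift mm [-1.6  0.6 -1.4] rotvec fix [0.08 0.29 0.09]
```

```bash
python3 -m jog '[[[0,0,-0.008,0,0,0],[0,0,-0.012,0,0,0],[0,0,-0.015,0,0,0],[0,0,-0.02,0,0,0],[0,0,-0.02,0,0,0],[0,0,0,0,0,0]]]';python3 go.py .4245 .126 .10 179.3
```

```text
clock: 21.8
eef_pos: [0.4358, -0.0714, 0.1087]
tool_rot: [0.094, 0.996, 0.001, -0.0]
ft_force: [0.2, -0.1, -4.9]
grip_width: 0.0504
pos [ 0.4358 -0.0714  0.1087] head 169.18 tilt 0.07 w 0.0504 t 21.8 F [ 0.2 -0.1 -4.9] j [-0.16  0.22 -0.36  0.99  0.    0.03]
turn wz -10.1 shift mm [ 13.7 197.3   8.7] rotvec fix [  0.07  -0.   -10.12]
```

```bash
python3 -m jog '[[[0,0,0,0,0,-5],[0,0,0,0,0,-5],[0.003,0.049,0,0,0,0],[0.003,0.049,0,0,0,0],[0.003,0.049,0,0,0,0],[0.003,0.049,0,0,0,0],[0,0,0,0,0,0]]]'>/dev/null;python3 go.py .4245 .126 .06 179.3; python3 - <<'E'
from h import *
c=bot.camera('wrist'); cv2.imwrite('pics/w10.png',c['pixels'][:,:,::-1])
E
```

```text
pos [0.4219 0.1291 0.1042] head 179.28 tilt 0.43 w 0.0505 t 22.68 F [ 0.1 -0.3 -4.5] j [ 0.29  0.23 -0.36  0.99  0.    0.31]
turn wz -0.0 shift mm [-2.7 -3.  44.2] rotvec fix [ 0.04 -0.43 -0.02]
```

View pics/w10.png

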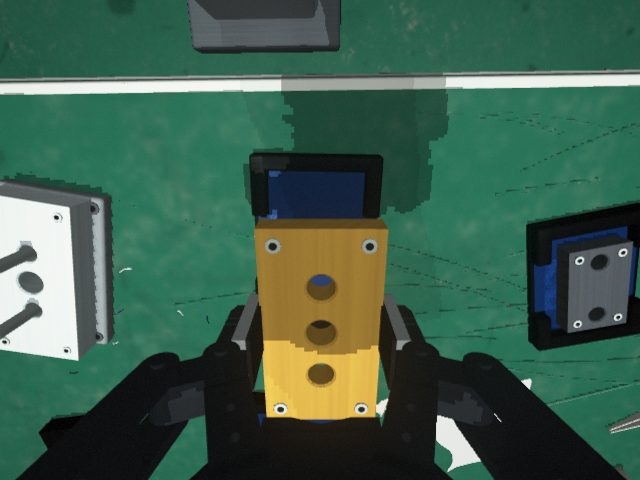

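Guide plate is held level, aligned with its cradle (cradle centre u≈316, plate u≈320), nothing amiss. Lowering.

```bash
python3 -m jog '[[[-0.002,-0.003,0.022,0,-0.4,0],[0,0,0.022,0,0,0],[0,0,0.022,0,0,0],[0,0,0,0,0,0]]]'>/dev/null;python3 go.py .4245 .126 .0031 179.3
```

```text
pos [0.4215 0.1201 0.0348] head 178.9 tilt 0.36 w 0.0506 t 23.23 F [-0.4 -1.2 -3.7] j [ 0.28  0.32 -0.46  0.8  -0.    0.3 ]
turn wz -0.4 shift mm [-2.9  6.  31.7] rotvec fix [-0.22 -0.29 -0.4 ]
```

```bash
python3 -m jog '[[[-0.0025,0.005,0,-0.2,-0.3,-0.4],[0,0,0.009,0,0,0],[0,0,0.009,0,0,0],[0,0,0,0,0,0]]]'>/dev/null;python3 go.py .4245 .126 .0031 179.3
```

```text
pos [0.4261 0.1246 0.0175] head 179.21 tilt 0.23 w 0.0507 t 23.73 F [-0.1  0.4 -4.2] j [ 0.28  0.35 -0.47  0.74 -0.    0.3 ]
turn wz -0.1 shift mm [ 1.6  1.4 14.4] rotvec fix [ 0.04  0.23 -0.09]
```

```bash
python3 -m jog '[[[0.0015,0.001,0.006,0,0.2,0],[0,0,0.005,0,0,0],[0,0,0,0,0,0]]]'>/dev/null;python3 go.py .4245 .126 .0031 179.3; for i in 1 2; do python3 -m jog '[[[0,0,0.0015,0,0,0]]]'|egrep 'eef|force'; done
```

```text
pos [0.4247 0.126  0.0059] head 179.24 tilt 0.06 w 0.0508 t 24.1 F [ 0.5 -0.4 -3.3] j [ 0.29  0.37 -0.48  0.72  0.    0.3 ]
turn wz -0.1 shift mm [0.2 0.  2.8] rotvec fix [ 0.04  0.03 -0.06]
eef_pos: [0.4249, 0.126, 0.0044]
ft_force: [-0.7, -0.2, -3.6]
eef_pos: [0.425, 0.1261, 0.0031]
ft_force: [-4.9, -1.7, 13.3]
```

Contact as predicted. Release, back for the nest block.

```bash
python3 -m jog '[[[0,0,0,0,0,0],[0,0,0,0,0,0],[0,0,0,0,0,0],[0,0,0,0,0,0],[0,0,-0.03,0,0,0],[0,0,-0.05,0,0,0],[0,0,-0.05,0,0,0],[0,0,0,0,0,0]]]' 0.085; python3 go.py .4400 -.0715 .13 169.1; python3 - <<'E'
from h import *
c=bot.camera('wrist'); im=c['pixels'].astype(int); r,g,b=im[...,0],im[...,1],im[...,2]
cv2.imwrite('pics/w11.png',c['pixels'][:,:,::-1])
m=(r>b+50)&(g>b+25)&(r>90); m[:100]=0; m[400:]=0; m[:,:230]=0; m[:,420:]=0
k=cv2.morphologyEx(m.astype(np.uint8),cv2.MORPH_CLOSE,np.ones((5,5)))
print('brass',rect(plane(c,big(k),.020)))
E
```

```text
clock: 25.35
eef_pos: [0.4264, 0.1263, 0.1383]
tool_rot: [0.007, 1.0, 0.001, 0.003]
ft_force: [0.6, -0.0, -0.2]
grip_width: 0.0851
pos [0.4264 0.1263 0.1383] head 179.23 tilt 0.32 w 0.0851 t 25.35 F [ 0.6 -0.  -0.2] j [ 0.29  0.2  -0.31  1.06  0.    0.3 ]
turn wz 10.1 shift mm [ -50.7 -191.7    8.3] rotvec fix [ 0.15  0.28 10.13]
brass [427.4 126.7  96.9  52.   -0.9]
```

```bash
python3 -m jog '[[[0,0,0,0,0,5],[0,0,0,0,0,5],[0.0,-0.05,0,0,0,0],[0.0,-0.05,0,0,0,0],[0.0,-0.05,0,0,0,0],[0.0,-0.045,0,0,0,0],[0,0,0,0,0,0]]]'>/dev/null;python3 go.py .4400 -.0715 .09 169.1
```

```text
pos [ 0.3796 -0.0702  0.1261] head 169.09 tilt 0.94 w 0.0849 t 26.27 F [ 0.2  0.2 -0.1] j [-0.18  0.11 -0.44  1.03 -0.    0.01]
turn wz -0.0 shift mm [-59.6  10.2  36.1] rotvec fix [-0.17 -0.92 -0.01]
```

```bash
python3 -m jog '[[[-0.028,0.005,0,0,-0.9,0],[-0.028,0.005,0,0,0,0],[0,0,0,0,0,0]]]'>/dev/null;python3 go.py .4400 -.0715 .06 169.1; python3 - <<'E'
from h import *
c=bot.camera('wrist'); im=c['pixels'].astype(int); r,g,b=im[...,0],im[...,1],im[...,2]
cv2.imwrite('pics/w12.png',c['pixels'][:,:,::-1])
m=(im.min(2)>175); m[:100]=0; m[400:]=0; m[:,:230]=0; m[:,400:]=0
k=cv2.morphologyEx(m.astype(np.uint8),cv2.MORPH_CLOSE,np.ones((9,9)))
print('nest',rect(plane(c,big(k),.034)))
E
```

```text
pos [ 0.4347 -0.0694  0.1216] head 169.05 tilt 0.47 w 0.0846 t 26.65 F [-1.1  1.1 -0.4] j [-0.16  0.21 -0.33  1.03 -0.    0.03]
turn wz -0.0 shift mm [-5.6 -1.1 61.6] rotvec fix [-0.11 -0.45 -0.05]
nest [442.7 -65.3 119.4  79.7 -11.4]
```

View pics/w12.png

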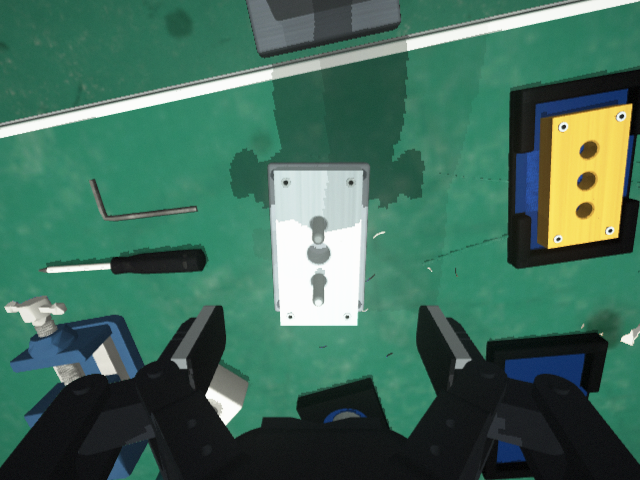

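```bash
python3 -c "
from h import *
c=bot.camera('wrist'); print(plane(c,[(318.5,254),(318,168),(319,326)],.034))"; python3 -m jog '[[[-0.006,0,0.02,0,-0.4,0],[0,0,0.022,0,0,0],[0,0,0.022,0,0,0],[0,0,0,0,0,0]]]' >/dev/null; python3 go.py .4410 -.0715 .016 169.1
```

```text
[[ 0.43946381 -0.0714021 ]
 [ 0.37913991 -0.05993503]
 [ 0.49862466 -0.08258352]]
pos [ 0.4323 -0.0681  0.0548] head 169.19 tilt 0.54 w 0.085 t 27.25 F [ 0.2 -0.1  0.2] j [-0.15  0.29 -0.43  0.86 -0.    0.03]
turn wz 0.1 shift mm [-9.2 -1.7 38.8] rotvec fix [-0.13 -0.53  0.09]
```

Nest centre (0.4395, −0.0714), ends 121 mm apart: consistent. Descend on it.

```bash
python3 -m jog '[[[-0.006,-0.0015,0.006,0,-0.5,0],[0,0,0.012,0,0,0],[0,0,0.012,0,0,0],[0,0,0,0,0,0]]]' >/dev/null; python3 go.py .4395 -.0714 .016 169.1
```

```text
pos [ 0.4388 -0.0708  0.0246] head 169.22 tilt 0.19 w 0.0847 t 27.75 F [ 0.2  0.3 -0.2] j [-0.16  0.34 -0.46  0.77 -0.    0.03]
turn wz 0.1 shift mm [-0.8 -0.5  8.6] rotvec fix [-0.12  0.15  0.12]
```

```bash
python3 -m jog '[[[0,-0.0005,0.007,0,0,0],[0,0,0.001,0,0,0]]]' >/dev/null; python3 go.py .4395 -.0714 .016 169.1;python3 -m jog '[[[0.0003,0,0.0003,0,0,0],[0.0003,0,0.0003,0,0,0],[0.0003,0,0.0003,0,0,0],[0,0,0,0,0,0],[0,0,0,0,0,0]]]' 0.046;python3 go.py .4395 -.0714 .016 169.1
```

```text
pos [ 0.4389 -0.0714  0.0162] head 169.22 tilt 0.21 w 0.0852 t 28.0 F [ 0.   0.3 -0.2] j [-0.16  0.36 -0.47  0.74 -0.    0.03]
turn wz 0.1 shift mm [-0.6  0.1  0.2] rotvec fix [-0.12  0.17  0.12]
clock: 28.62
eef_pos: [0.4387, -0.0717, 0.0163]
tool_rot: [0.094, 0.996, -0.002, 0.002]
ft_force: [-0.4, -0.0, 0.3]
grip_width: 0.0587
pos [ 0.4387 -0.0717  0.0163] head 169.2 tilt 0.32 w 0.0587 t 28.62 F [-0.4 -0.   0.3] j [-0.16  0.35 -0.47  0.74 -0.    0.03]
turn wz 0.1 shift mm [-0.7  0.5  0.3] rotvec fix [-0.17  0.27  0.1 ]
```

```bash
python3 -m jog '[[[0,0,0,0,0,0],[0,0,-0.008,0,0,0],[0,0,-0.012,0,0,0],[0,0,-0.015,0,0,0],[0,0,-0.015,0,0,0],[0,0,-0.015,0,0,0],[0,0,-0.02,0,0,0],[0,0,-0.02,0,0,0],[0,0,0,0,0,0]]]';python3 go.py .649 .101 .11 175
```

```text
clock: 29.75
eef_pos: [0.4361, -0.0707, 0.1263]
tool_rot: [0.094, 0.996, -0.001, 0.0]
ft_force: [-0.5, -0.4, -5.4]
grip_width: 0.0584
pos [ 0.4361 -0.0707  0.1263] head 169.21 tilt 0.16 w 0.0584 t 29.75 F [-0.5 -0.4 -5.4] j [-0.16  0.21 -0.33  1.04 -0.    0.03]
turn wz -5.8 shift mm [-197.2  189.7   16.3] rotvec fix [-0.16  0.04 -5.79]
```

```bash
python3 -m jog '[[[0,0,0,0,0,-5.8],[-0.04,0.038,0,0,0,0],[-0.04,0.038,0,0,0,0],[-0.04,0.038,0,0,0,0],[-0.04,0.038,0,0,0,0],[-0.037,0.037,0,0,0,0],[0,0,0,0,0,0]]]'>/dev/null;python3 go.py .649 .101 .06 175;  python3 - <<'E'
from h import *
c=bot.camera('wrist'); cv2.imwrite('pics/w13.png',c['pixels'][:,:,::-1])
E
```

```text
pos [0.6479 0.105  0.1144] head 175.0 tilt 0.91 w 0.0585 t 30.62 F [ 0.1 -1.  -5.2] j [ 0.16  0.63  0.3   1.25 -0.    0.25]
turn wz -0.0 shift mm [-1.5 -3.9 54.4] rotvec fix [-0.34 -0.84 -0.  ]
```

View pics/w13.png

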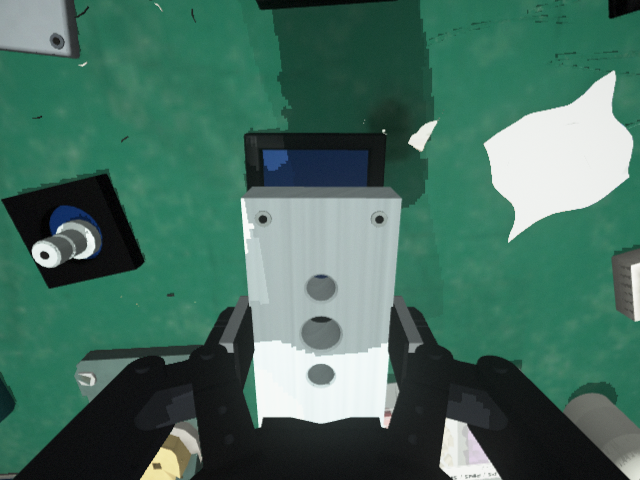

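Nest block held level and aligned; cradle centre u≈315 vs plate u≈320 agrees with the 4 mm y correction. The adaptor stands in its cradle at left. Lowering.

```bash
python3 -m jog '[[[0,-0.0035,0.02,-0.3,-0.8,0],[0,0,0.022,0,0,0],[0,0,0.02,0,0,0],[0,0,0,0,0,0]]]'>/dev/null;python3 go.py .649 .101 .0103 175
```

```text
pos [0.6388 0.0961 0.0475] head 174.77 tilt 0.79 w 0.0584 t 31.18 F [-0.4 -0.1 -5.3] j [ 0.15  0.66  0.17  1.09 -0.    0.24]
turn wz -0.2 shift mm [-9.8  5.8 37.2] rotvec fix [-0.32 -0.73 -0.22]
```

```bash
python3 -m jog '[[[-0.007,0.005,0,-0.3,-0.7,-0.2],[0,0,0.009,0,0,0],[0,0,0.009,0,0,0],[0,0,0,0,0,0]]]'>/dev/null;python3 go.py .649 .101 .0103 175
```

```text
pos [0.6476 0.1    0.031 ] head 174.93 tilt 0.22 w 0.0581 t 31.68 F [-0.3 -1.4 -4.9] j [ 0.15  0.68  0.16  1.04 -0.    0.24]
turn wz -0.1 shift mm [-1.3  1.1 20.7] rotvec fix [ 0.05  0.21 -0.07]
```

```bash
python3 -m jog '[[[-0.001,0.001,0.007,0,0.2,0],[0,0,0.007,0,0,0],[0,0,0.002,0,0,0],[0,0,0,0,0,0]]]'>/dev/null;python3 go.py .649 .101 .0103 175; for i in 1 2; do python3 -m jog '[[[0,0,0.0015,0,0,0]]]'|egrep 'eef|force'; done
```

```text
pos [0.649  0.1011 0.0139] head 174.94 tilt 0.05 w 0.0582 t 32.17 F [ 0.6  0.2 -5. ] j [0.15 0.7  0.15 1.02 0.   0.24]
turn wz -0.1 shift mm [-0.  -0.1  3.6] rotvec fix [ 0.05  0.01 -0.06]
eef_pos: [0.6492, 0.1012, 0.0126]
ft_force: [-0.3, 0.9, -5.7]
eef_pos: [0.6493, 0.1012, 0.0112]
ft_force: [-0.2, 0.3, -4.8]
```

```bash
for i in 1 2; do python3 -m jog '[[[0,0,0.0012,0,0,0]]]'|egrep 'eef|force'; done
```

```text
eef_pos: [0.6494, 0.1012, 0.0105]
ft_force: [-2.5, -0.4, 2.1]
eef_pos: [0.6493, 0.1012, 0.0105]
ft_force: [-4.2, 0.4, 4.4]
```

Contact. Release, retreat up and toward the robot, then check from the top camera.

```bash
python3 -m jog '[[[0,0,0,0,0,0],[0,0,0,0,0,0],[0,0,0,0,0,0],[0,0,0,0,0,0],[0,0,-0.03,0,0,0],[0,0,-0.05,0,0,0],[0,0,-0.05,0,0,0],[0,0,-0.05,0,0,0],[0,0,0,0,0,0]]]' 0.085; python3 -m jog '[[[0.05,-0.05,0,0,0,0],[0.05,-0.05,0,0,0,0],[0.05,-0.05,0,0,0,0],[0.05,-0.05,0,0,0,0],[0.05,-0.05,0,0,0,0],[0.05,-0.05,0,0,0,0],[0,0,0,0,0,0],[0,0,0,0,0,0]]]'; python3 - <<'E'
from h import *
c=bot.camera('top'); im=c['pixels'].astype(int); r,g,b=im[...,0],im[...,1],im[...,2]
cv2.imwrite('pics/top2.png',c['pixels'][150:350,140:480,::-1].repeat(2,0).repeat(2,1))
def roi(m,u,v,k=28):
    w=np.zeros(r.shape,bool); w[v-k:v+k,u-k:u+k]=1; return m&w
print('guide',rect(plane(c,big(roi((r>b+35),302,295)),.02)))
print('nest',rect(plane(c,big(roi(im.min(2)>130,314,198)),.028)))
print('pusher',rect(plane(c,big(roi((abs(r-b)<25)&(im.max(2)>60)&(abs(r-g)<20),209,279)),.02)))
print('adaptor',rect(plane(c,big(roi(im.min(2)>110,393,208,20)),.014)))
E
```

```text
clock: 33.8
eef_pos: [0.6506, 0.1012, 0.1969]
tool_rot: [0.044, 0.999, 0.001, 0.003]
ft_force: [1.8, 0.1, -1.0]
grip_width: 0.0851
clock: 34.8
eef_pos: [0.3549, -0.1429, 0.1852]
tool_rot: [0.044, 0.999, 0.001, -0.002]
ft_force: [-0.1, -0.4, 0.9]
grip_width: 0.0851
guide [428.2 128.2  95.1  52.8   0.8]
nest [651.9 102.  118.7  61.1  -5.1]
pusher [458.2 335.2  67.8  44.7  11.3]
adaptor [634.2 -80.6  30.2  28.4 -89.1]
```

View pics/top2.png

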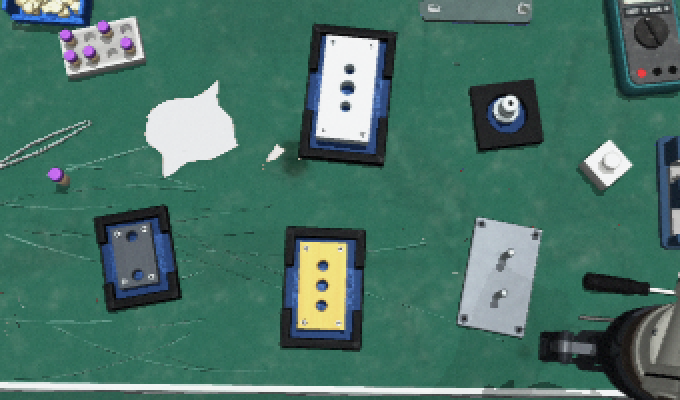

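```bash
python3 -c "
from workcell import bot
print(bot.job_done())"
```

```text
the job is handed in; nothing more can be done
None
```

The capping tool is put away. I took it apart in the order ram adaptor, pusher plate, guide plate, nest block, and set each piece right way up in its own cradle. The arm had used about 35 s of the 109 s when I handed the job in. No verdict came back.

**Last check from the top camera:**

| Piece | Offset from cradle centre | Angle to cradle |
|---|---|---|
| Ram adaptor | about 6 mm toward the far side | round, not applicable |
| Pusher plate | about 2 mm | within 1° |
| Guide plate | about 3 mm | within about 2° |
| Nest block | about 3 mm | within 1° |

- **Fit:** the limits are 13 mm and 0.2 rad (11.5°), so every piece is inside them. The measured outlines also match the given sizes.
- **Bystanders and arm:** the vial and the weight are standing where they were, going by the picture; I did not measure them again. The arm is clear of everything.
- **What disagreed:** the three plates were set down gently and showed a clear contact force of about 4 to 13 N. The ram adaptor showed none on touching the floor. I let it go at the height where it stopped going down, and later pictures show it standing upright in its cut-out.
- **Pictures:** I viewed 17, three over the budget of 14, and so past the one or two extra that you allowed.

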